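# Peel the stuck top tray off the stack and hold it over the croquettes

## Task

The black trays in the steel holder are nested three deep and the top one clings to the next. Turn the small swivel keeper at the holder's open corner anticlockwise until its nose points along the raised rib on the holder's base, then peel the top tray off by lifting that corner a good 3 cm first, while the opposite corner is still down in the stack, and leave the other two trays seated in the holder. Hold the freed tray level, open side up, a little above the rim of the steel vat of croquettes and roughly over its middle so that it can be filled, and finish while still holding it there.

Things in the scene. Friction and masses are not known exactly. Their poses are not given: they have to be found in the camera images.
- holder: Steel tray holder, screwed down. Base plate 6 mm thick, x -120 to +79, y -132 to +108 mm. Origin on the worktable under the middle of the stack; x across the trays, y along them, z up. Upright angles, 50 mm high, stand round three tray corners; the corner -x-y (front left seen from the robot) is open and has the keeper's post beside it, axis at x -83, y -113 mm.
- keeper (a joint): Angle (rad) of the keeper, a flat swivel arm on the post; grows anticlockwise seen from above, range -0.4 to 1.45, stays where it is left (friction 0.04 N m). At 0 the nose points along holder +x+y, in over the open tray corner, 3 mm above the rim, so that corner cannot rise; starts at -0.25 to 0.2. At 1.1 it points along the raised rib (parked).
- keeper_grip (a point): Point on the keeper's axis, 84 mm above the worktable, in its upright grip bar: 34 mm long, 10 mm thick, from the hub (r 12, top at 70 mm) up to 92 mm above the worktable. x points along the bar to the nose, z up.
- keeper_nose (a point): Tip of the keeper's flat arm, 75 mm from its axis, 64 mm above the worktable; the arm is 16 mm wide and 5 mm thick.
- rib_end (a point): Outer end of the raised parking rib on the base plate, 100 mm from the keeper's axis. The rib (58 x 8 x 4 mm) runs straight towards that axis.
- tray_top: Top black tray 130 x 190 x 30 mm, about 0.15 kg. Origin mid underside, at first 29 mm above the worktable; x across, y along, z up. Upright-sided rim 8 mm wide, 8 mm high (z 22 to 30), outer edges x +-65, y +-95: pinch it, one finger inside, one outside. The next tray's rim, same outline, begins 3.6 mm below it: fingertips go 7 mm, at most 10, below the rim's top.
- tray_top_corner (a point): Top of the top tray's rim at its corner beside the keeper: x -62, y -92, z 30 mm of the tray.
- tray_top_far (a point): Top of the top tray's rim at the far corner, diagonally across: x +62, y +92, z 30 mm of the tray. Towards this end (y about +45) the springy long sides of the next tray grip the top one with about 2 N in all until it has risen 6 mm there; pulled straight up, the next tray tends to come along.
- tray_next: Second tray, same size and weight, loose, nested: origin mid underside, 11.6 mm below the top tray's origin and 17.6 mm above the holder's; axes as the top tray's.
- tray_low: Lowest tray, same size, loose, standing on the holder's base plate (origin 6 mm above the holder's).
- vat: Shallow steel vat 270 x 340 x 75 mm with seven croquettes in it, fixed, on the worktable. Origin mid underside; x along the 270 mm side, y along the 340 mm side, z up; rim 75 mm above the origin.

How it is judged:
By the outcome, as a careful person would: the job done as asked, in the order asked, and still so for the second after the job is handed in, while the arm keeps its last pose, push and grip.
It also fails if it takes over 59 s, if anything falls off the work surface, if the arm or the gripper's body presses on something with over 40 N, if the wrist force passes 120 N, or if a joint passes its speed limit or range.

## Robot

A 7-joint arm with a two-finger parallel gripper is mounted at the origin on a cart in front of the work surface, level with it; the furniture and walls round the work are solid. World frame = base frame: x ahead of the robot, y to its left, z up, the work surface at z = 0. Lengths are in m, angles in rad, forces in N, time in s.
With the tool pointing down it reaches from about 0.4 to 0.925 m from the base axis. Payload 5.6 kg.
Tool frame: the origin (TCP) lies on the centre line of the jaws, within the pads' length; the fingertips stand 25 mm ahead of it and the grasp point (between the pads) lies 6 mm ahead of it; z points along the fingers, y is the line along which they close (so a half turn about z gives the same grasp; the last joint's range is limited). The gripper opens to 85 mm and grips with 20 to 120 N. Pads are 22 mm wide; open, the fingers measure 114 mm over their backs; the gripper's body (76 mm by 85 mm) begins 54 mm behind the grasp point. The pads swing forward as they close: fully open they stand 13 mm farther back than shut.
Start: joints at [-1.387, 0.468, -0.012, 1.603, 0.006, 1.071, -0.056], TCP at [0.146, 0.633, 0.256] pointing down, gripper open.
Joint ranges: [-2.53, 2.53], [-0.31, 2.02], [-1.57, 1.55], [0.28, 2.44], [-1.29, 4.43], [0.15, 1.84], [-2.92, 2.92]. Speed limits (rad/s): [2.57, 2.57, 3.14, 3.14, 3.14, 3.14, 3.14].

## Interface

Orientations are given as [roll, pitch, yaw] about the fixed x, y, z axes, in that order (R = Rz(yaw) Ry(pitch) Rx(roll)).
In Python, from cell import arm, eyes, order gives the robot as it stands.
- The arm moves only by the tool jog_arm, never from a script. Its argument "targets" is one flat list of numbers, 6 for each row, row after row: the shift along the tool's x, y, z scaled (see below), then the turn, a rotation vector about the tool's x, y, z scaled (see below). In form: [dx, dy, dz, ax, ay, az, dx, dy, dz, ax, ay, az, ...]. A call has 1 to 8 rows; each row shifts and turns the commanded pose from where the row before left it, along the tool's axes as they then stand; what a row does not reach is not made up. The controller multiplies each number of a shift by 50 cm and each number of a turn by 90 degrees. A row lasts 1/12 s, in which the tool goes at most 41.7 mm and 7.16 degrees, less where a joint would pass 70% of its speed; a pose out of reach is approached as far as the arm can. A call with a number of a shift or a turn outside -1 to 1 is refused whole. A call with a gripper value outside its range is refused whole. "gripper" is the opening, from 0 (shut) to 1 (fully open), set as the call begins (left out, the last holds). The fingers move at their own pace and stop on an object; the grip force is fixed at half the most. Time passes only in rows, so rows that do not move let the fingers close. It gives the time, the measured TCP pose, the force, the opening and the grip force at its end, in the units of the state.
- arm.get_state(): the state, without advancing time (a new reading comes with each control period).
- eyes.grab_frame(name): name is "scene" or "side" or "wrist"; returns a dict with "frame" (420x560x3 uint8, red, green, blue), "depth" (420x560 float32, m along the optical axis (not along the pixel's ray), 0 where there is no reading), "intrinsics" (3x3 intrinsics, pixels), "pose" (4x4, takes a point from camera to world coordinates). Camera axes: x right, y down, z forward; pixel columns grow to the right and rows downward; lengths in m; the calibration is good to about 2 mm. A picture is of the moment at which its call begins.
- order.hand_in(): hands the job in; it is judged then, once.
The state is a dict: "time": time; "joint_positions": joint angles; "joint_velocities": joint speeds; "tau": joint torques, N m; "position": TCP position; "eef_rot": TCP orientation; "contact_force": force on the tool from outside, world axes, zero at the start; "ft_torque": the same for the moment, N m; "gripper_width": finger opening in m; "grasp_force": force on a finger pad.
Only numpy, scipy, OpenCV 4.12 (cv2) and the standard library are available. Lean on these libraries where they do the work, as an engineer would, in place of code of your own. Each camera call takes 0.05 s, during which the arm holds its last target. There are 200 camera calls.

## Working session

There is one attempt and no reset: what is moved stays moved. The work goes in short steps, Python scripts to look and compute and a tool call to move; the robot and the scene stay as the last step left them, time stands still between calls to the robot, and variables do not carry over. Pictures are saved under pics/ and viewed, at most 10 in all, crops included, and the job is handed in when it is done.

Besides the shell and the picture viewer there is one more tool, called by a JSON object that holds its "api" and its "payload", one argument or row to a line. jog_arm: Moves the arm, as the interface text tells. Shifts and turns lie within -1 to 1; 1 stands for 50 cm of shift or 90 degrees of turn. Its arguments: {"type":"object","properties":{"targets":{"type":"array","items":{"type":"number"}},"gripper":{"type":"number"}},"required":["targets"]}

```bash
mkdir -p pics; cat > h.py <<'E'
import numpy as np,cv2,pickle
from cell import arm,eyes,order
def grab(n,tag):
    f=eyes.grab_frame(n); pickle.dump({k:np.array(f[k]) for k in f if k in('frame','depth','intrinsics','pose')},open(f'pics/{tag}.pkl','wb'))
    cv2.imwrite(f'pics/{tag}.png',f['frame'][:,:,::-1]); return f
def load(t): return pickle.load(open(f'pics/{t}.pkl','rb'))
def pt(f,u,v,d=None):
    K=f['intrinsics'];P=f['pose']
    if d is None:
        w=f['depth'][int(v)-1:int(v)+2,int(u)-1:int(u)+2]; d=np.median(w[w>0])
    return (P@np.r_[np.linalg.inv(K)@[u,v,1]*d,1])[:3]
def ptz(f,u,v,z):
    K=f['intrinsics'];P=f['pose'];r=P[:3,:3]@np.linalg.inv(K)@[u,v,1];o=P[:3,3]
    return o+r*(z-o[2])/r[2]
def tri(obs):
    A=np.zeros((3,3));b=np.zeros(3)
    for f,u,v in obs:
        r=f['pose'][:3,:3]@np.linalg.inv(f['intrinsics'])@[u,v,1];r/=np.linalg.norm(r);M=np.eye(3)-np.outer(r,r);A+=M;b+=M@f['pose'][:3,3]
    return np.linalg.solve(A,b)
def px(f,p):
    q=np.linalg.inv(f['pose'])@np.r_[p,1];q=f['intrinsics']@q[:3];return q[:2]/q[2]
def crop(t,x0,y0,x1,y1,s,out):
    im=load(t)['frame'][y0:y1,x0:x1,::-1];cv2.imwrite(f'pics/{out}.png',cv2.resize(im,None,fx=s,fy=s,interpolation=cv2.INTER_CUBIC))
E
python3 - <<'E'
from h import *
np.set_printoptions(precision=3,suppress=True)
ims=[]
for n in('scene','side','wrist'):
    f=grab(n,n+'0'); print(n,f['pose'])
a=[load(n+'0')['frame'][:,:,::-1] for n in('scene','side')]
cv2.imwrite('pics/ab.png',cv2.resize(np.hstack(a),None,fx=.714,fy=.714,interpolation=cv2.INTER_AREA))
print(arm.get_state())
E
```

```text
scene [[ 0.833 -0.245  0.496  0.055]
 [-0.553 -0.358  0.752 -0.642]
 [-0.006 -0.901 -0.434  0.523]
 [ 0.     0.     0.     1.   ]]
side [[-0.999 -0.027  0.031  0.584]
 [-0.041  0.587 -0.809  0.847]
 [ 0.004 -0.809 -0.587  0.574]
 [ 0.     0.     0.     1.   ]]
wrist [[ 0.226  0.934  0.276  0.076]
 [ 0.974 -0.216 -0.066  0.649]
 [-0.002  0.283 -0.959  0.372]
 [ 0.     0.     0.     1.   ]]
{'time': 0.15, 'joint_positions': array([-1.387,  0.468, -0.012,  1.603,  0.006,  1.071, -0.056]), 'joint_velocities': array([ 0.   , -0.001,  0.001, -0.004,  0.001, -0.001, -0.001]), 'tau': array([  0.001, -53.279,   0.022, -25.156,   0.011,   0.005,  -0.   ]), 'position': array([0.146, 0.633, 0.256]), 'eef_rot': array([-3.14 ,  0.   ,  2.915]), 'contact_force': array([-0.855, -0.545, -0.108]), 'ft_torque': array([ 0.001, -0.03 , -0.008]), 'grasp_force': 0.0, 'gripper_width': 0.08526603548367548}
```

View pics/ab.png

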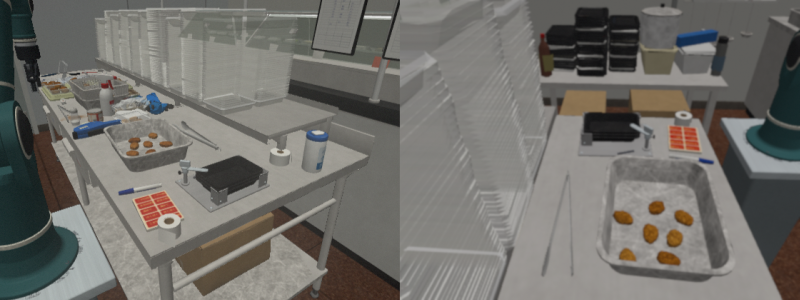

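Scene view (left) shows the holder near (225,180) and the vat near (148,145). Side view (right) shows the holder near (613,133) and the vat near (668,215). Next, enlarged crops.

```bash
python3 - <<'E'
from h import *
a=load('scene0')['frame'][200:300,235:385,::-1];b=load('side0')['frame'][140:240,230:380,::-1]
cv2.imwrite('pics/c1.png',np.vstack([cv2.resize(i,(450,300),interpolation=cv2.INTER_CUBIC) for i in(a,b)]))
f=load('scene0');g=load('side0')
print('tray mid',pt(f,318,245),pt(g,298,178));print('vat mid',pt(f,205,205),pt(g,365,300))
E
```

```text
tray mid [0.58002872 0.00371259 0.02881307] [ 0.56968599 -0.02140787  0.03087506]
vat mid [0.46658249 0.39102003 0.01100482] [ 4.46134738e-01  3.39739583e-01 -6.96732489e-05]
```

View pics/c1.png

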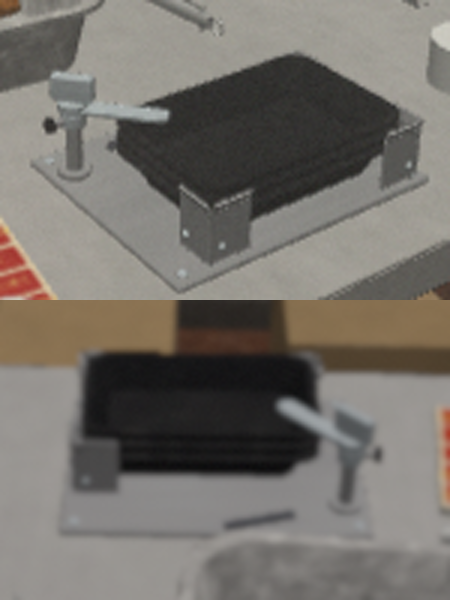

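Top crop (scene): the keeper post is at about (75,130), the nose at (168,117) pointing in over the near tray corner. Bottom crop (side): the rib runs (228,526)–(293,516), and the keeper is at right. Next, a wrist view above the holder.

```bash
cat >> h.py <<'E'
from scipy.spatial.transform import Rotation as Ro
def down(yawdeg): return Ro.from_euler('xyz',[np.pi,0,np.radians(yawdeg)])
def plan(wps,start=None):
    """wps: list of (pos,Rot,nrows); prints rounded rows"""
    s=arm.get_state(); p,R=start or (np.array(s['position']),Ro.from_euler('xyz',s['eef_rot']))
    for tp,tR,n in wps:
        p0,R0=p,R; dv=(R0.inv()*tR).as_rotvec()
        for k in range(1,n+1):
            gp=p0+(np.array(tp)-p0)*k/n; gR=R0*Ro.from_rotvec(dv*k/n)
            d=np.round(R.inv().apply(gp-p)/.5,3); a=np.round((R.inv()*gR).as_rotvec()/(np.pi/2),3)
            if np.linalg.norm(d)*.5>.0417 or np.linalg.norm(a)*90>7.16: print('TOO FAST')
            print(', '.join('%g'%(x+0) for x in np.r_[d,a]),',')
            p=p+R.apply(d*.5); R=R*Ro.from_rotvec(a*np.pi/2)
    print('end',p,R.as_euler('xyz'))
E
python3 - <<'E'
from h import *
plan([([.54,.04,.30],down(90),24)])
E
```

```text
-0.043, -0.041, -0.004, 0, 0, 0.036 ,
-0.045, -0.038, -0.003, 0, 0, 0.035 ,
-0.048, -0.036, -0.004, 0, 0, 0.036 ,
-0.049, -0.033, -0.004, 0, 0, 0.036 ,
-0.051, -0.03, -0.003, 0, 0, 0.035 ,
-0.053, -0.027, -0.004, 0, 0, 0.036 ,
-0.054, -0.024, -0.004, 0, 0, 0.036 ,
-0.055, -0.022, -0.003, 0, 0, 0.035 ,
-0.057, -0.018, -0.004, 0, 0, 0.036 ,
-0.057, -0.015, -0.003, 0, 0, 0.035 ,
-0.058, -0.011, -0.004, 0, 0, 0.036 ,
-0.059, -0.009, -0.004, 0, 0, 0.036 ,
-0.059, -0.005, -0.003, 0, 0, 0.035 ,
-0.06, -0.001, -0.004, 0, 0, 0.036 ,
-0.059, 0.001, -0.004, 0, 0.001, 0.036 ,
-0.059, 0.005, -0.003, 0, 0, 0.035 ,
-0.059, 0.008, -0.004, 0, 0, 0.036 ,
-0.058, 0.012, -0.004, 0, 0, 0.036 ,
-0.057, 0.014, -0.004, 0, 0, 0.035 ,
-0.057, 0.018, -0.003, 0, 0, 0.036 ,
-0.055, 0.021, -0.004, -0.001, 0, 0.036 ,
-0.055, 0.024, -0.004, 0, 0, 0.035 ,
-0.052, 0.027, -0.004, 0, 0, 0.036 ,
-0.052, 0.03, -0.003, 0, 0, 0.036 ,
end [0.5398104  0.03978044 0.29989046] [ 3.14106708e+00 -3.10079101e-04  1.57015906e+00]
```

{"api": "jog_arm", "payload": {
  "targets": [-0.043,-0.041,-0.004,0,0,0.036,-0.045,-0.038,-0.004,0,0,0.036,-0.048,-0.036,-0.004,0,0,0.036,-0.049,-0.033,-0.004,0,0,0.036,-0.051,-0.03,-0.004,0,0,0.036,-0.053,-0.027,-0.004,0,0,0.036,-0.054,-0.024,-0.004,0,0,0.036,-0.055,-0.022,-0.004,0,0,0.036],
  "gripper": 1
}}

```text
time: 0.82
position: [0.2775, 0.434, 0.2722]
eef_rot: [-3.141, 0.0, 2.46]
contact_force: [0.7, 0.6, 0.9]
gripper_width: 0.0851
grasp_force: 0.0
```

{"api": "jog_arm", "payload": {
  "targets": [-0.057,-0.018,-0.004,0,0,0.036,-0.057,-0.015,-0.004,0,0,0.036,-0.058,-0.011,-0.004,0,0,0.036,-0.059,-0.009,-0.004,0,0,0.036,-0.059,-0.005,-0.004,0,0,0.036,-0.06,-0.001,-0.004,0,0,0.036,-0.059,0.001,-0.004,0,0,0.036,-0.059,0.005,-0.004,0,0,0.036]
}}

```text
time: 1.48
position: [0.4076, 0.2355, 0.2884]
eef_rot: [-3.142, -0.0, 2.007]
contact_force: [0.4, 0.4, 0.2]
gripper_width: 0.0853
grasp_force: 0.0
```

{"api": "jog_arm", "payload": {
  "targets": [-0.059,0.008,-0.004,0,0,0.036,-0.058,0.012,-0.004,0,0,0.036,-0.057,0.014,-0.004,0,0,0.036,-0.057,0.018,-0.004,0,0,0.036,-0.055,0.021,-0.004,0,0,0.036,-0.055,0.024,-0.004,0,0,0.036,-0.052,0.027,-0.004,0,0,0.036,-0.052,0.03,-0.003,0,0,0.036]
}}

```text
time: 2.15
position: [0.5365, 0.0365, 0.3039]
eef_rot: [3.142, -0.0, 1.555]
contact_force: [0.3, 0.3, -0.3]
gripper_width: 0.0855
grasp_force: 0.0
```

{"api": "jog_arm", "payload": {
  "targets": [0,0,0,0,0,0,0,0,0,0,0,0]
}}

```text
time: 2.32
position: [0.5364, 0.0359, 0.3036]
eef_rot: [-3.141, 0.001, 1.554]
contact_force: [-1.0, 0.2, 0.2]
gripper_width: 0.0855
grasp_force: 0.0
```

```bash
python3 - <<'E'
from h import *
f=grab('wrist','w1');cv2.imwrite('pics/w1b.png',cv2.resize(f['frame'][:,:,::-1],(800,600),interpolation=cv2.INTER_CUBIC));print(f['pose'],arm.get_state())
E
```

```text
[[ 9.99846295e-01 -1.69117546e-02 -4.62374457e-03  5.37226883e-01]
 [-1.75286804e-02 -9.58781441e-01 -2.83603410e-01  1.07788310e-01]
 [ 3.63070785e-04  2.83640867e-01 -9.58930512e-01  4.19994912e-01]
 [ 0.00000000e+00  0.00000000e+00  0.00000000e+00  1.00000000e+00]] {'time': 2.3667, 'joint_positions': array([-0.62310043,  0.24165656,  0.58356611,  1.85805676, -0.14968487,
        1.08629203,  0.00356415]), 'joint_velocities': array([-0.02379114, -0.00994539, -0.02380569,  0.0105758 , -0.00056575,
       -0.00041928,  0.00099332]), 'tau': array([ 1.26236390e+00, -3.51552343e+01,  4.77676615e+00, -2.54414588e+01,
        1.21060414e-01, -4.35765856e-02,  4.47579310e-03]), 'position': array([0.535789  , 0.03754611, 0.30339202]), 'eef_rot': array([-3.14063603e+00, -3.88677636e-05,  1.55711818e+00]), 'contact_force': array([-0.03953303,  0.59321682, -0.69328212]), 'ft_torque': array([-0.02355438,  0.01301477,  0.01007195]), 'grasp_force': 0.0, 'gripper_width': 0.08541338784236305}
```

View pics/w1b.png

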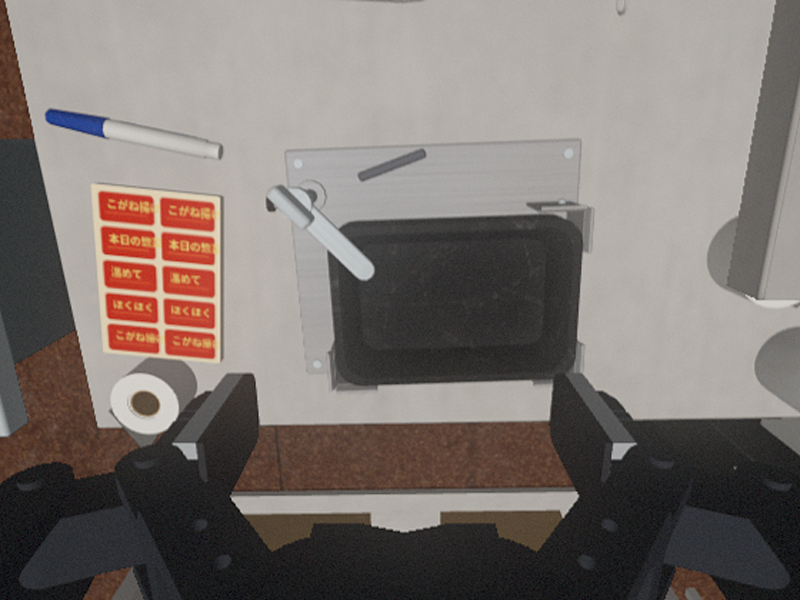

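The wrist view shows the plate corners at (288,150) and (580,140), the rib from (362,176) to (424,154), the grip bar around (290,205), the nose at (371,277), and the tray rim spanning x 330–583, y 215–384. I'll enlarge this for precision.

```bash
python3 - <<'E'
from h import *
crop('w1',180,92,420,272,3.3,'c2')
E
```

```text
(no output)
```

View pics/c2.png

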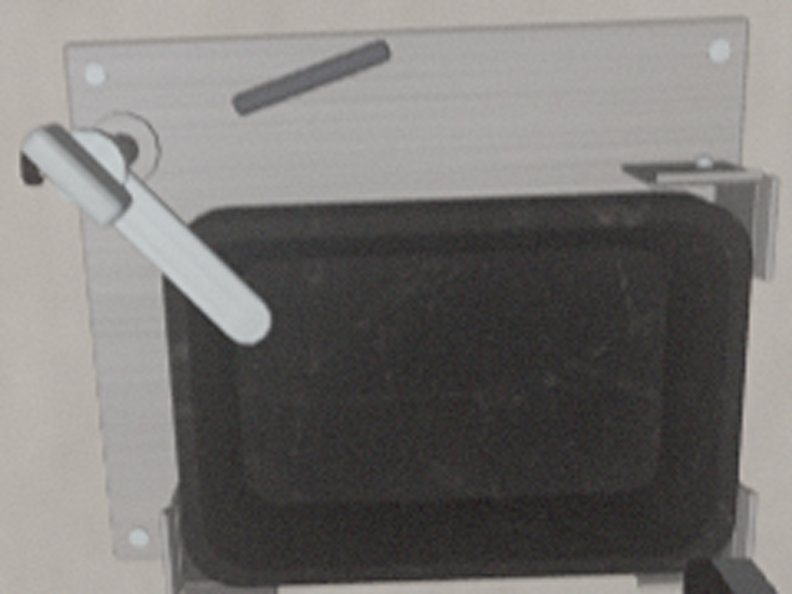

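```bash
cat > fit.py <<'E'
from h import *
from scipy.optimize import least_squares
f=load('w1'); U=lambda x,y:(180+x/3.3,92+y/3.3)
def T(q,h): c,s=np.cos(q[2]),np.sin(q[2]); return np.array([q[0]+c*h[0]-s*h[1],q[1]+s*h[0]+c*h[1],h[2]])
pts=[((-.12,-.132,.006),(67,45)),((-.12,.108,.006),(747,18)),((.079,-.132,.006),(115,558))]
W=[(ptz(f,*U(*c),h[2])[:2],h) for h,c in pts]
r=least_squares(lambda q:np.concatenate([w-T(q,h)[:2] for w,h in W]),[.57,-.01,-1.57])
H=r.x;
if __name__=='__main__':
    np.set_printoptions(precision=4,suppress=True)
    print('holder',H,np.degrees(H[2]),'res mm',r.fun*1e3)
    # tray from edges at z=.059
    E=[(1,-.095,(163,290)),(1,-.095,(180,530)),(0,-.065,(250,205)),(0,-.065,(640,193)),(1,.095,(751,290)),(1,.095,(739,520)),(0,.065,(260,585)),(0,.065,(630,572))]
    def ef(q,z):
        o=[]
        for ax,v,c in E:
            d=ptz(f,*U(*c),z)[:2]-q[:2]; l=Ro.from_euler('z',-q[2]).apply(np.r_[d,0]); o.append(l[ax]-v)
        return np.array(o)
    for z in(.055,.059):
        t=least_squares(ef,H,args=(z,)); print('tray z',z,t.x,t.fun*1e3)
    print('depth at rim',[pt(f,*U(*c)) for c in((180,400),(450,205),(745,400))])
    A=T(H,(-.083,-.113,0)); print('axis',A)
    for n,c,z in(('rib out',(386,48),.01),('rib in',(237,106),.01),('nose',(260,336),.0665)):
        p=ptz(f,*U(*c),z); d=p-A; print(n,p,'depthpt',pt(f,*U(*c)),'r',np.hypot(*d[:2]),'keeper ang',np.arctan2(d[1],d[0])-H[2]-np.pi/4)
    for c in((35,135),(105,215),(70,165),(85,170),(258,325)): print(c,pt(f,*U(*c)), ptz(f,*U(*c),.092))
    for n in('scene0','side0'):
        g=load(n);print(n,'axis92',px(g,A+[0,0,.092]),'nose',px(g,p))
    # two view heights
    print('corner plate depth',pt(f,*U(90,60)))
E
python3 fit.py
```

```text
holder [ 0.5751 -0.0131 -1.5531] -88.98637967954437 res mm [ 1.858  -1.3221 -2.6306 -0.7171  0.7726  2.0392]
tray z 0.055 [ 0.5752 -0.012  -1.5519] [-0.6425 -1.5427 -1.9404 -1.2369  0.5055  1.6798  1.7313  1.446 ]
tray z 0.059 [ 0.5747 -0.0107 -1.5525] [ 0.3806 -0.4625 -1.1728 -0.5458 -0.5624  0.6442  1.0364  0.6822]
depth at rim [array([ 0.4826, -0.0102,  0.0579]), array([0.5727, 0.0512, 0.0461]), array([ 0.6705, -0.0139,  0.0568])]
axis [0.4607 0.0679 0.    ]
rib out [0.5535 0.1003 0.01  ] depthpt [0.5535 0.1003 0.0093] r 0.09835643858985343 keeper ang 1.1040464397410814
rib in [0.5014 0.0817 0.01  ] depthpt [0.5012 0.0816 0.0075] r 0.04301092828364456 keeper ang 1.095655675840694
nose [0.5106 0.0136 0.0665] depthpt [0.5106 0.0135 0.0663] r 0.0737575444360211 keeper ang -0.05950122863800922
(35, 135) [0.4507 0.0797 0.0893] [0.4514 0.08   0.092 ]
(105, 215) [0.4691 0.0569 0.0908] [0.4694 0.0571 0.092 ]
(70, 165) [0.4602 0.0713 0.0906] [0.4606 0.0714 0.092 ]
(85, 170) [0.4639 0.0696 0.0886] [0.4647 0.07   0.092 ]
(258, 325) [0.51   0.0169 0.0654] [0.5121 0.0237 0.092 ]
scene0 axis92 [258.9449 223.8291] nose [291.1073 237.5104]
side0 axis92 [347.8823 177.1829] nose [323.4022 173.6799]
corner plate depth [0.4502 0.098  0.0049]
```

Fit is consistent: plate and tray residuals are under 3 mm, the rib lies at 1.10 rad as specified, nose radius is 74 mm, and depths agree. The keeper stands at −0.06. Next, approach the grip bar.

```bash
python3 - <<'E'
from h import *
plan([([.4605,.068,.16],down(132.5),7),([.4605,.068,.098],down(132.5),3)])
E
```

```text
0.008, -0.022, 0.041, 0, 0, -0.069 ,
0.011, -0.02, 0.041, 0, 0, -0.068 ,
0.013, -0.019, 0.041, 0, 0, -0.069 ,
0.015, -0.018, 0.041, 0, 0, -0.069 ,
0.016, -0.016, 0.041, 0, 0, -0.069 ,
0.019, -0.014, 0.041, 0, 0, -0.068 ,
0.02, -0.013, 0.041, 0, 0, -0.069 ,
0, 0, 0.041, 0, 0, 0 ,
0, 0, 0.042, 0, 0, 0 ,
-0.001, 0, 0.041, 0, 0, 0 ,
end [0.46049861 0.06769945 0.09796547] [-3.14092299e+00 -6.84240440e-04  2.31267100e+00]
```

{"api": "jog_arm", "payload": {
  "targets": [0.008,-0.022,0.041,0,0,-0.069,0.011,-0.02,0.041,0,0,-0.068,0.013,-0.019,0.041,0,0,-0.069,0.015,-0.018,0.041,0,0,-0.069,0.016,-0.016,0.041,0,0,-0.069,0.019,-0.014,0.041,0,0,-0.068,0.02,-0.013,0.041,0,0,-0.069,0,0,0,0,0,0],
  "gripper": 0.7
}}

```text
time: 3.03
position: [0.4554, 0.07, 0.1571]
eef_rot: [-3.135, -0.006, 2.32]
contact_force: [-1.8, 0.6, -0.6]
gripper_width: 0.0598
grasp_force: 0.0
```

{"api": "jog_arm", "payload": {
  "targets": [0,0,0.041,0,0,0,0,0,0.042,0,0,0,0,0,0.041,0,0,0,0,0,0,0,0,0]
}}

```text
time: 3.37
position: [0.4592, 0.0686, 0.0965]
eef_rot: [-3.138, -0.002, 2.312]
contact_force: [-1.1, 0.4, -0.3]
gripper_width: 0.06
grasp_force: 0.0
```

{"api": "jog_arm", "payload": {
  "targets": [0,0,-0.003,0,0,0,0,0,0,0,0,0,0,0,0,0,0,0,0,0,0,0,0,0,0,0,0,0,0,0,0,0,0,0,0,0,0,0,0,0,0,0,0,0,0,0,0,0],
  "gripper": 0
}}

```text
time: 4.03
position: [0.4604, 0.0675, 0.1012]
eef_rot: [-3.142, -0.0, 2.312]
contact_force: [-4.6, -2.1, 10.2]
gripper_width: 0.0085
grasp_force: 59.1
```

{"api": "jog_arm", "payload": {
  "targets": [0,0,-0.004,0,0,-0.062,0,0,0,0,0,-0.062,0,0,0,0,0,-0.062,0,0,0,0,0,-0.062,0,0,0,0,0,-0.062,0,0,0,0,0,-0.062,0,0,0,0,0,-0.062,0,0,0,0,0,-0.062]
}}

```text
time: 4.7
position: [0.4602, 0.0674, 0.1014]
eef_rot: [-3.141, -0.0, 3.096]
contact_force: [1.5, -1.4, -12.3]
gripper_width: 0.0083
grasp_force: 61.4
```

{"api": "jog_arm", "payload": {
  "targets": [0,0,0,0,0,-0.062,0,0,0,0,0,-0.062,0,0,0,0,0,-0.062,0,0,0,0,0,-0.057,0,0,0,0,0,0,0,0,0,0,0,0]
}}

```text
time: 5.2
position: [0.4603, 0.0674, 0.1014]
eef_rot: [-3.141, -0.001, -2.812]
contact_force: [2.6, -1.2, -13.1]
gripper_width: 0.0086
grasp_force: 61.3
```

{"api": "jog_arm", "payload": {
  "targets": [0,0,0,0,0,0,0,0,0,0,0,0,0,0,0,0,0,0,0,0,0,0,0,0],
  "gripper": 0.6
}}

```text
time: 5.53
position: [0.4613, 0.0686, 0.1026]
eef_rot: [-3.142, 0.002, -2.809]
contact_force: [0.3, -0.2, 0.6]
gripper_width: 0.0511
grasp_force: 0.0
```

```bash
python3 - <<'E'
from h import *
plan([([.4605,.068,.14],down(199),2),([.483,.0255,.21],down(91),16)])
E
```

```text
0.001, 0, -0.037, 0, 0.001, 0 ,
0.001, -0.001, -0.038, 0, 0, 0 ,
-0.001, -0.006, -0.009, 0, 0, 0.075 ,
-0.002, -0.006, -0.008, 0, 0, 0.075 ,
-0.002, -0.005, -0.009, 0, 0, 0.075 ,
-0.003, -0.006, -0.009, 0, 0, 0.075 ,
-0.003, -0.004, -0.009, 0, 0, 0.075 ,
-0.004, -0.005, -0.008, 0, 0, 0.075 ,
-0.005, -0.004, -0.009, 0, 0, 0.075 ,
-0.005, -0.003, -0.009, 0, 0, 0.075 ,
-0.005, -0.003, -0.009, 0, 0, 0.075 ,
-0.006, -0.002, -0.008, 0, 0, 0.075 ,
-0.006, -0.001, -0.009, 0, 0, 0.075 ,
-0.006, -0.001, -0.009, 0, 0, 0.075 ,
-0.005, 0, -0.009, 0, 0, 0.075 ,
-0.006, 0.001, -0.008, 0, 0, 0.075 ,
-0.006, 0.001, -0.009, 0, 0, 0.075 ,
-0.006, 0.002, -0.009, 0, 0, 0.075 ,
end [0.4828171  0.02539659 0.21007968] [3.14146137e+00 1.27628739e-05 1.58880363e+00]
```

{"api": "jog_arm", "payload": {
  "targets": [0,0,-0.037,0,0,0,0,0,-0.038,0,0,0,-0.001,-0.006,-0.009,0,0,0.075,-0.002,-0.006,-0.009,0,0,0.075,-0.002,-0.005,-0.009,0,0,0.075,-0.003,-0.006,-0.009,0,0,0.075,-0.003,-0.004,-0.009,0,0,0.075,-0.004,-0.005,-0.009,0,0,0.075]
}}

```text
time: 6.2
position: [0.4692, 0.0525, 0.1671]
eef_rot: [3.141, 0.001, 2.761]
contact_force: [0.8, 0.0, -0.8]
gripper_width: 0.051
grasp_force: 0.0
```

{"api": "jog_arm", "payload": {
  "targets": [-0.005,-0.004,-0.009,0,0,0.075,-0.005,-0.003,-0.009,0,0,0.075,-0.005,-0.003,-0.009,0,0,0.075,-0.006,-0.002,-0.009,0,0,0.075,-0.006,-0.001,-0.009,0,0,0.075,-0.006,-0.001,-0.009,0,0,0.075,-0.005,0,-0.009,0,0,0.075,-0.006,0.001,-0.009,0,0,0.075],
  "gripper": 0.4
}}

```text
time: 6.87
position: [0.4805, 0.0316, 0.203]
eef_rot: [3.141, -0.0, 1.819]
contact_force: [0.3, -0.0, 0.4]
gripper_width: 0.0346
grasp_force: 0.0
```

{"api": "jog_arm", "payload": {
  "targets": [-0.006,0.001,-0.009,0,0,0.075,-0.006,0.002,-0.009,0,0,0.075,0,0,0,0,0,0,0,0,0,0,0,0]
}}

```text
time: 7.2
position: [0.4832, 0.0261, 0.2117]
eef_rot: [3.141, -0.001, 1.592]
contact_force: [0.1, -0.0, 0.2]
gripper_width: 0.0341
grasp_force: 0.0
```

```bash
python3 - <<'E'
from h import *
f=grab('wrist','w2');cv2.imwrite('pics/w2b.png',cv2.resize(f['frame'][:,:,::-1],(800,600),interpolation=cv2.INTER_CUBIC));s=arm.get_state();print(s['position'],s['eef_rot'],s['gripper_width'])
E
```

```text
[0.48296388 0.02620689 0.21142931] [ 3.14121213e+00 -4.62735304e-04  1.59253668e+00] 0.03413901946293935
```

View pics/w2b.png

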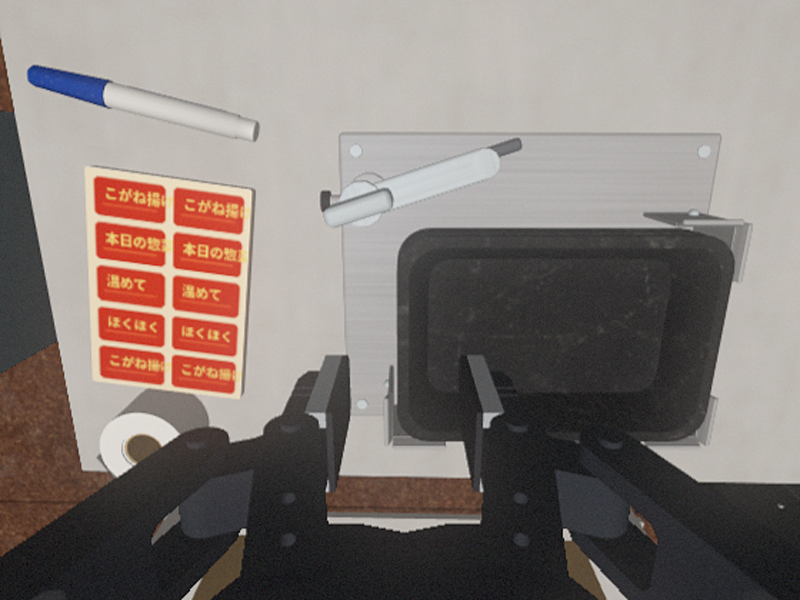

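The keeper now lies along the rib: the nose tip is at (499,157), the rib end at (521,145). The tray is undisturbed, with its left rim edge at x≈398 and front edge at y≈229.

```bash
python3 - <<'E'
from fit import *
np.set_printoptions(precision=4,suppress=True)
g=load('w2');V=lambda x,y:(x*.7,y*.7)
A=T(H,(-.083,-.113,0));p=ptz(g,*V(499,157),.0665);d=p-A;print('nose',p,pt(g,*V(494,160)),'ang',np.arctan2(d[1],d[0])-H[2]-np.pi/4)
E2=[(1,-.095,(397,270)),(1,-.095,(397,400)),(0,-.065,(450,228)),(0,-.065,(680,229)),(1,.095,(733,270)),(1,.095,(719,400))]
def ef(q):
    return np.array([Ro.from_euler('z',-q[2]).apply(np.r_[ptz(g,*V(*c),.059)[:2]-q[:2],0])[a]-v for a,v,c in E2])
t=least_squares(ef,H);print('tray',t.x,t.fun*1e3)
print('rim depth',[pt(g,*V(*c)) for c in((404,300),(404,380),(560,233))])
# 2-view height of rim left-edge: w1 x=~(163,290)crop vs w2 : solve z where world x agree
for z in(.045,.052,.059,.066):
    a=ptz(f,*U(163,290),z);b=ptz(g,*V(397,290),z);c=ptz(f,*U(450,199),z);e=ptz(g,*V(560,228.5),z);print(z,a[0]-b[0],c[1]-e[1])
for q in(t.x,[.5747,-.0107,-1.5525]): print('grip',T(q,(-.038,-.091,0)),'corner',T(q,(-.062,-.092,0)))
E
```

```text
nose [0.5302 0.0922 0.0665] [0.5278 0.0906 0.0663] ang 1.1040050933870462
tray [ 0.5756 -0.0097 -1.5347] [ 0.1591 -1.4238 -1.2765  1.2765 -2.0831  3.3478]
rim depth [array([0.4835, 0.0121, 0.0579]), array([ 0.4845, -0.038 ,  0.0581]), array([0.5719, 0.0506, 0.047 ])]
0.045 -0.0021595288188324124 0.00020384773249126908
0.052 -0.0010844559007714416 0.00011481311424565294
0.059 -9.382982710415266e-06 2.577849600001597e-05
0.066 0.0010656899353505556 -6.325612224561405e-05
grip [0.4832 0.0249 0.    ] corner [0.4814 0.0489 0.    ]
grip [0.483  0.0256 0.    ] corner [0.4816 0.0496 0.    ]
```

{"api": "jog_arm", "payload": {
  "targets": [0,0,0.06,0,0,0,0,0,0.06,0,0,0,0,0,0.06,0,0,0,0,0,0.06,0,0,0,0,0,0,0,0,0,0,0,0,0,0,0,0,0,0,0,0,0]
}}

```text
time: 7.83
position: [0.4838, 0.0257, 0.0923]
eef_rot: [3.14, -0.0, 1.59]
contact_force: [-0.0, -0.1, 0.2]
gripper_width: 0.034
grasp_force: 0.0
```

{"api": "jog_arm", "payload": {
  "targets": [0,0,0.015,0,0,0,0,-0.001,0.015,0,0,0,0,0,0,0,0,0,0,0,0,0,0,0,0,0,0,0,0,0]
}}

```text
time: 8.25
position: [0.4827, 0.0257, 0.0766]
eef_rot: [3.141, -0.0, 1.589]
contact_force: [0.8, 0.7, -0.3]
gripper_width: 0.0346
grasp_force: 0.0
```

{"api": "jog_arm", "payload": {
  "targets": [0,0,0,0,0,0,0,0,0,0,0,0,0,0,0,0,0,0,0,0,0,0,0,0,0,0,0,0,0,0,0,0,0,0,0,0],
  "gripper": 0
}}

```text
time: 8.75
position: [0.4828, 0.0258, 0.0767]
eef_rot: [3.141, -0.0, 1.589]
contact_force: [-1.2, 0.7, 5.4]
gripper_width: 0.0059
grasp_force: 59.8
```

```bash
cat > peel.py <<'E'
from h import *
q=[.5750,-.0105,-1.5525]
Rt=Ro.from_euler('z',q[2]); P=Rt.apply([.062,.092,0])+[q[0],q[1],.044]; d=Rt.apply(np.array([62,92,0])/np.hypot(62,92)); a=np.cross(-d,[0,0,1])
def arc(p,R,deg): r=Ro.from_rotvec(a*np.radians(deg)); return P+r.apply(p-P), r*R
E
python3 - <<'E'
from peel import *
s=arm.get_state();p,R=np.array(s['position']),Ro.from_euler('xyz',s['eef_rot'])
plan([(*arc(p,R,k),4) for k in (2.5,5,7.5,10)])
E
```

```text
0, 0.001, -0.005, 0.006, 0.004, 0 ,
-0.001, 0, -0.004, 0.006, 0.004, 0 ,
0, 0.001, -0.005, 0.005, 0.004, 0 ,
-0.001, 0, -0.004, 0.006, 0.004, 0 ,
0, 0.001, -0.005, 0.006, 0.004, 0 ,
-0.001, 0.001, -0.004, 0.006, 0.004, 0 ,
0, 0, -0.005, 0.005, 0.003, 0 ,
0, 0.001, -0.004, 0.006, 0.004, 0 ,
-0.001, 0.001, -0.005, 0.006, 0.004, 0 ,
0, 0, -0.004, 0.006, 0.004, 0 ,
0, 0.001, -0.005, 0.005, 0.004, 0 ,
-0.001, 0, -0.004, 0.006, 0.004, 0 ,
0, 0.001, -0.005, 0.006, 0.004, 0 ,
-0.001, 0.001, -0.004, 0.006, 0.004, 0 ,
0, 0, -0.005, 0.005, 0.003, 0 ,
-0.001, 0.001, -0.005, 0.006, 0.004, 0 ,
end [0.4903681  0.02071382 0.11254516] [-2.99730044 -0.09733357  1.58212385]
```

{"api": "jog_arm", "payload": {
  "targets": [0,0.001,-0.005,0.006,0.004,0,-0.001,0,-0.004,0.006,0.004,0,0,0.001,-0.005,0.005,0.004,0,-0.001,0,-0.004,0.006,0.004,0,0,0.001,-0.005,0.006,0.004,0,-0.001,0.001,-0.004,0.006,0.004,0,0,0,-0.005,0.005,0.003,0,0,0.001,-0.004,0.006,0.004,0]
}}

```text
time: 9.42
position: [0.4857, 0.0237, 0.0944]
eef_rot: [-3.069, -0.049, 1.587]
contact_force: [0.5, -0.4, -1.9]
gripper_width: 0.0055
grasp_force: 58.9
```

{"api": "jog_arm", "payload": {
  "targets": [-0.001,0.001,-0.005,0.006,0.004,0,0,0,-0.004,0.006,0.004,0,0,0.001,-0.005,0.005,0.004,0,-0.001,0,-0.004,0.006,0.004,0,0,0.001,-0.005,0.006,0.004,0,-0.001,0.001,-0.004,0.006,0.004,0,0,0,-0.005,0.005,0.003,0,-0.001,0.001,-0.005,0.006,0.004,0]
}}

```text
time: 10.08
position: [0.4901, 0.0207, 0.1123]
eef_rot: [-2.996, -0.098, 1.582]
contact_force: [0.7, -0.8, -2.6]
gripper_width: 0.0055
grasp_force: 58.9
```

```bash
python3 - <<'E'
from h import *
for n in('scene','side'): grab(n,n+'3')
a=load('scene3')['frame'][180:300,235:395,::-1];b=load('side3')['frame'][120:240,225:385,::-1]
cv2.imwrite('pics/c3.png',np.hstack([cv2.resize(i,(400,300),interpolation=cv2.INTER_CUBIC) for i in(a,b)]))
E
```

```text
(no output)
```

View pics/c3.png

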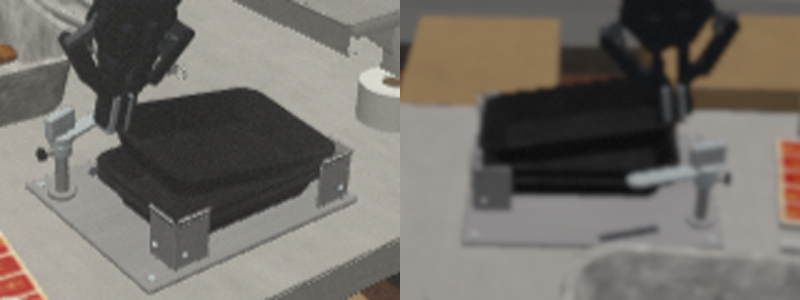

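The top tray is tilted: its near corner is up about 38 mm, its far corner is still in the stack, and the lower two trays are seated. The keeper is parked. I'll tilt a little more, lift, then level.

```bash
python3 - <<'E'
from peel import *
s=arm.get_state();p,R=np.array(s['position']),Ro.from_euler('xyz',s['eef_rot'])
p2,R2=arc(p,R,3.5)
plan([(p2,R2,5),(p2+[0,0,.03],R2,5),(p2+[0,0,.13],R2,6)])
E
```

```text
-0.001, 0.001, -0.005, 0.006, 0.004, 0 ,
0, 0.001, -0.005, 0.007, 0.005, 0 ,
0, 0, -0.005, 0.006, 0.004, 0 ,
-0.001, 0.001, -0.005, 0.007, 0.004, 0 ,
0, 0, -0.005, 0.006, 0.005, 0 ,
0.002, -0.002, -0.012, 0, 0, 0 ,
0.001, -0.002, -0.011, 0, 0, 0 ,
0.002, -0.003, -0.012, 0, 0, 0 ,
0.001, -0.002, -0.012, 0, 0, 0 ,
0.002, -0.002, -0.012, 0, 0, 0 ,
0.004, -0.006, -0.032, 0, 0, 0 ,
0.005, -0.007, -0.033, 0, 0, 0 ,
0.004, -0.006, -0.032, 0, 0, 0 ,
0.004, -0.007, -0.032, 0, 0, 0 ,
0.004, -0.006, -0.033, 0, 0, 0 ,
0.005, -0.007, -0.032, 0, 0, 0 ,
end [0.4940311  0.01812653 0.25433501] [-2.94534224 -0.13152604  1.57548686]
```

{"api": "jog_arm", "payload": {
  "targets": [-0.001,0.001,-0.005,0.006,0.004,0,0,0.001,-0.005,0.007,0.005,0,0,0,-0.005,0.006,0.004,0,-0.001,0.001,-0.005,0.007,0.004,0,0,0,-0.005,0.006,0.005,0]
}}

```text
time: 10.6
position: [0.4938, 0.0182, 0.1242]
eef_rot: [-2.945, -0.132, 1.576]
contact_force: [0.4, -0.2, -1.8]
gripper_width: 0.0056
grasp_force: 58.9
```

{"api": "jog_arm", "payload": {
  "targets": [0.002,-0.002,-0.012,0,0,0,0.001,-0.002,-0.011,0,0,0,0.002,-0.003,-0.012,0,0,0,0.001,-0.002,-0.012,0,0,0,0.002,-0.002,-0.012,0,0,0]
}}

```text
time: 11.02
position: [0.4939, 0.0186, 0.1551]
eef_rot: [-2.946, -0.131, 1.576]
contact_force: [-0.1, -0.1, -2.2]
gripper_width: 0.0053
grasp_force: 58.9
```

{"api": "jog_arm", "payload": {
  "targets": [0.004,-0.006,-0.032,0,0,0,0.005,-0.007,-0.033,0,0,0,0.004,-0.006,-0.032,0,0,0,0.004,-0.007,-0.032,0,0,0,0.004,-0.006,-0.033,0,0,0,0.005,-0.007,-0.032,0,0,0,0,0,0,0,0,0,0,0,0,0,0,0]
}}

```text
time: 11.68
position: [0.494, 0.0185, 0.2548]
eef_rot: [-2.948, -0.132, 1.577]
contact_force: [0.5, -0.2, -1.8]
gripper_width: 0.0055
grasp_force: 58.8
```

```bash
python3 - <<'E'
from h import *
for n in('scene','side'): grab(n,n+'4')
a=load('scene4')['frame'][80:320,70:390,::-1];b=load('side4')['frame'][40:280,160:480,::-1]
cv2.imwrite('pics/c4.png',np.hstack([cv2.resize(i,(400,300),interpolation=cv2.INTER_CUBIC) for i in(a,b)]))
g=load('side4');a=load('side0')
cv2.imwrite('pics/vat.png',cv2.resize(a['frame'][200:420,250:490,::-1],None,fx=2.5,fy=2.5))
E
```

```text
(no output)
```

View pics/c4.png

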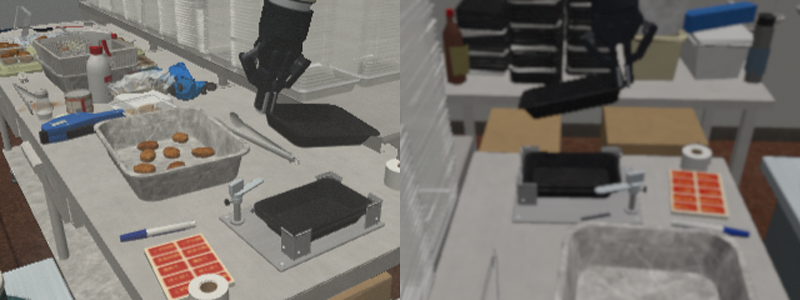

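View pics/vat.png

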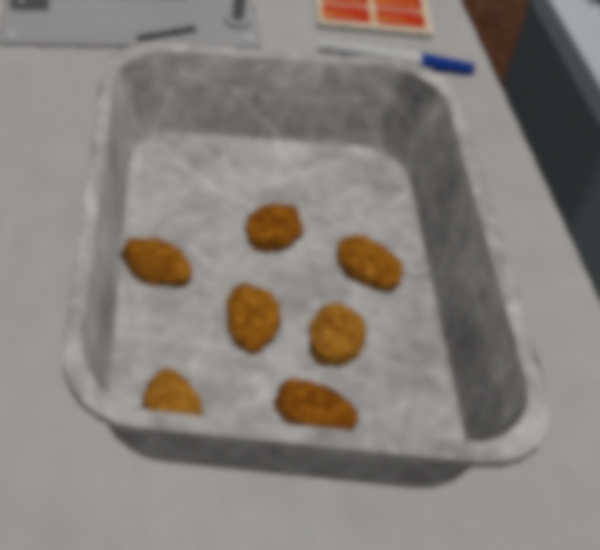

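The tray is free and hanging tilted, and two trays are seated with the keeper parked. In the vat crop, the rim's outer edges pass through (107,100), (72,330), (455,90), (540,390), (200,47), (380,57), (200,430) and (400,458).

```bash
python3 - <<'E'
from h import *
from scipy.optimize import least_squares
np.set_printoptions(precision=4,suppress=True)
g=load('side0');V=lambda x,y:(250+x/2.5,200+y/2.5)
E=[(0,1,(103,110)),(0,1,(72,320)),(0,-1,(457,100)),(0,-1,(535,360)),(1,-1,(200,47)),(1,-1,(380,57)),(1,1,(200,430)),(1,1,(400,458))]
hs=[.135,.17]
def ef(q): return np.array([Ro.from_euler('z',-q[2]).apply(np.r_[ptz(g,*V(*c),.075)[:2]-q[:2],0])[a]-s*hs[a] for a,s,c in E])
t=least_squares(ef,[.45,.35,0]);print('vat',t.x,t.fun*1e3)
w=g['depth'];print([pt(g,*V(*c)) for c in((300,435),(520,330),(85,240))])
f=load('scene0');print('proj scene',[px(f,t.x[:2].tolist()+[z]) for z in(0,)], [px(f,np.r_[t.x[:2]+Ro.from_euler('z',t.x[2]).apply([x,y,0])[:2],.075]) for x,y in((-.12,-.15),(.12,-.15),(.12,.15),(-.12,.15))])
# tray lower surface from depth: fit plane of held tray in scene/side 4
for n in('scene4','side4'):
    h=load(n);vv,uu=np.mgrid[0:420,0:560];d=h['depth'];k=np.linalg.inv(h['intrinsics'])@np.stack([uu.ravel(),vv.ravel(),np.ones(uu.size)])*d.ravel()
    X=(h['pose'][:3,:3]@k).T+h['pose'][:3,3];C=h['frame'].reshape(-1,3).max(1)
    m=(C<60)&(d.ravel()>0)&(X[:,0]>.48)&(X[:,0]<.72)&(X[:,1]>-.12)&(X[:,1]<.08)&(X[:,2]>.12)&(X[:,2]<.24);print(n,m.sum(),X[m].min(0),X[m].max(0))
E
```

```text
vat [ 0.4584  0.3703 -0.0688] [-4.8049 -2.6334  3.9965  3.4418  2.3856 -0.8699 -2.942   1.4264]
[array([0.4736, 0.5328, 0.0737]), array([0.336 , 0.4604, 0.0743]), array([0.5919, 0.4023, 0.0736])]
proj scene [array([205.6681, 211.6787])] [array([177.0018, 218.6289]), array([266.1479, 197.7193]), array([222.9003, 164.6567]), array([147.1718, 178.6497])]
scene4 2223 [ 0.4846 -0.0859  0.1656] [0.6697 0.047  0.2399]
side4 1840 [ 0.4875 -0.0822  0.1614] [0.6689 0.0527 0.2394]
```

```bash
python3 - <<'E'
from h import *
s=arm.get_state();p=np.array(s['position']);R=Ro.from_euler('xyz',s['eef_rot']);t=np.array([.366,.408,.21]);D=down(91)
plan([(p+(t-p)*.06,R*Ro.from_rotvec((R.inv()*D).as_rotvec()*.06),2),(p+(t-p)*.92,R*Ro.from_rotvec((R.inv()*D).as_rotvec()*.92),16),(t,D,3)])
E
```

```text
0.023, -0.006, 0.007, -0.004, -0.003, 0 ,
0.023, -0.007, 0.007, -0.003, -0.002, 0 ,
0.041, -0.011, 0.012, -0.007, -0.005, 0 ,
0.041, -0.012, 0.012, -0.006, -0.004, 0 ,
0.041, -0.011, 0.011, -0.007, -0.005, 0 ,
0.042, -0.012, 0.011, -0.007, -0.004, 0 ,
0.041, -0.012, 0.01, -0.007, -0.005, 0 ,
0.042, -0.012, 0.01, -0.006, -0.004, 0 ,
0.041, -0.012, 0.01, -0.007, -0.005, 0 ,
0.042, -0.012, 0.009, -0.007, -0.004, 0 ,
0.041, -0.012, 0.009, -0.007, -0.005, 0 ,
0.042, -0.012, 0.008, -0.006, -0.004, 0 ,
0.042, -0.013, 0.008, -0.007, -0.005, 0 ,
0.042, -0.012, 0.007, -0.007, -0.004, 0 ,
0.041, -0.012, 0.007, -0.007, -0.005, 0 ,
0.042, -0.013, 0.007, -0.006, -0.004, 0 ,
0.042, -0.013, 0.006, -0.007, -0.005, 0.001 ,
0.042, -0.013, 0.006, -0.007, -0.004, 0 ,
0.021, -0.006, 0.003, -0.003, -0.002, 0 ,
0.021, -0.006, 0.002, -0.004, -0.003, 0 ,
0.021, -0.007, 0.002, -0.003, -0.002, 0 ,
end [0.36586309 0.4080173  0.21019222] [3.14136622e+00 5.82007363e-05 1.58759654e+00]
```

{"api": "jog_arm", "payload": {
  "targets": [0.023,-0.006,0.007,-0.004,-0.003,0,0.023,-0.007,0.007,-0.003,-0.002,0,0.041,-0.011,0.012,-0.007,-0.005,0,0.041,-0.012,0.012,-0.006,-0.004,0,0.041,-0.011,0.011,-0.007,-0.005,0,0.042,-0.012,0.011,-0.007,-0.004,0,0.041,-0.012,0.01,-0.007,-0.005,0,0.042,-0.012,0.01,-0.006,-0.004,0]
}}

```text
time: 12.45
position: [0.4436, 0.1683, 0.2363]
eef_rot: [-3.019, -0.08, 1.584]
contact_force: [-0.4, -0.1, -1.6]
gripper_width: 0.0055
grasp_force: 58.9
```

{"api": "jog_arm", "payload": {
  "targets": [0.041,-0.012,0.01,-0.007,-0.005,0,0.042,-0.012,0.009,-0.007,-0.004,0,0.041,-0.012,0.009,-0.007,-0.005,0,0.042,-0.012,0.008,-0.006,-0.004,0,0.042,-0.013,0.008,-0.007,-0.005,0,0.042,-0.012,0.007,-0.007,-0.004,0,0.041,-0.012,0.007,-0.007,-0.005,0,0.042,-0.013,0.007,-0.006,-0.004,0]
}}

```text
time: 13.12
position: [0.3895, 0.3351, 0.2173]
eef_rot: [-3.104, -0.023, 1.588]
contact_force: [0.6, -0.5, -1.7]
gripper_width: 0.0057
grasp_force: 58.9
```

{"api": "jog_arm", "payload": {
  "targets": [0.042,-0.013,0.006,-0.007,-0.005,0,0.042,-0.013,0.006,-0.007,-0.004,0,0.021,-0.006,0.003,-0.003,-0.002,0,0.021,-0.006,0.002,-0.004,-0.003,0,0.021,-0.007,0.002,-0.003,-0.002,0,0,0,0,0,0,0,0,0,0,0,0,0]
}}

```text
time: 13.7
position: [0.3664, 0.4076, 0.2102]
eef_rot: [3.141, 0.001, 1.59]
contact_force: [0.2, -0.3, -1.2]
gripper_width: 0.0059
grasp_force: 58.9
```

```bash
cat > lev.py <<'E'
from h import *
import sys
np.set_printoptions(precision=4,suppress=True)
tag=sys.argv[1]; s=arm.get_state();tp=np.array(s['position']);print(tp,s['eef_rot'])
for n in('scene','side','wrist'):
    h=grab(n,n+tag);vv,uu=np.mgrid[0:420,0:560];d=h['depth'];k=np.linalg.inv(h['intrinsics'])@np.stack([uu.ravel(),vv.ravel(),np.ones(uu.size)])*d.ravel()
    X=(h['pose'][:3,:3]@k).T+h['pose'][:3,3];C=h['frame'].reshape(-1,3).max(1)
    L=X-tp
    m=(C<75)&(d.ravel()>0)&(L[:,0]>.03)&(L[:,0]<.16)&(L[:,1]>-.075)&(L[:,1]<-.0)&(L[:,2]<-.0)&(L[:,2]>-.09)
    Y=X[m]
    if len(Y)<50: print(n,len(Y));continue
    for _ in range(8):
        A=np.c_[Y[:,:2]-tp[:2]-[.092,-.038],np.ones(len(Y))];c=np.linalg.lstsq(A,Y[:,2],rcond=None)[0];r=Y[:,2]-A@c;Y=Y[abs(r)<max(.0025,1.3*np.median(abs(r)))]
    q=(C<75)&(d.ravel()>0)&(L[:,0]>.02)&(L[:,0]<.25)&(L[:,1]>-.13)&(L[:,1]<.06)&(L[:,2]<-.005)&(L[:,2]>-.12)
    print(n,m.sum(),len(Y),'slope deg x,y',np.degrees(np.arctan(c[:2])),'floor z',c[2],'resid',np.std(Y[:,2]-0*Y[:,2]),'bbox',np.percentile(X[q],1,0),np.percentile(X[q],99,0))
b=[load(n+tag)['frame'][:,:,::-1] for n in('scene','side')]
cv2.imwrite(f'pics/l{tag}.png',np.hstack([cv2.resize(b[0][80:320,70:390],(400,300)),cv2.resize(b[1][100:400,160:560],(400,300))]))
E
python3 lev.py 5
```

```text
[0.3664 0.4076 0.2102] [3.1408 0.0012 1.5895]
scene 60 60 slope deg x,y [-1.7325 -2.9993] floor z 0.1608628635512649 resid 0.0012902268458476714 bbox [0.3888 0.3019 0.1575] [0.5472 0.4297 0.1899]
side 2234 2232 slope deg x,y [-1.6543  0.1963] floor z 0.160010585206073 resid 0.0012893295224321723 bbox [0.3882 0.3078 0.1574] [0.5503 0.4335 0.1911]
wrist 19109 19108 slope deg x,y [-1.6229  0.2435] floor z 0.15993728427312986 resid 0.0011729329264703577 bbox [0.3894 0.325  0.1574] [0.5269 0.4318 0.1913]
```

View pics/l5.png

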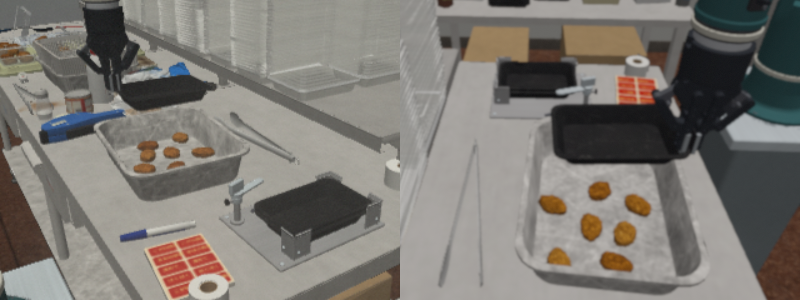

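The tray is level to 1.65° (outer end low) and centred over the vat. The rest of the scene is as it should be. I'll lower it 58 mm and trim the sag.

{"api": "jog_arm", "payload": {
  "targets": [0,0,0.01,-0.003,0,0,0,0,0.02,-0.003,0,0,0,0,0.02,-0.003,0,0,0,0,0.02,-0.003,0,0,0,0,0.02,-0.003,0,0,0,0,0.02,-0.003,0,0,0,0,0.006,0,0,0,0,0,0,0,0,0]
}}

```text
time: 14.52
position: [0.3669, 0.4074, 0.1514]
eef_rot: [3.113, 0.002, 1.589]
contact_force: [-0.5, 0.1, -1.7]
gripper_width: 0.0058
grasp_force: 58.9
```

{"api": "jog_arm", "payload": {
  "targets": [0,0,0,0,0,0,0,0,0,0,0,0,0,0,0,0,0,0,0,0,0,0,0,0]
}}

```text
time: 14.85
position: [0.3677, 0.4082, 0.1534]
eef_rot: [3.111, -0.001, 1.589]
contact_force: [0.4, 0.8, -1.6]
gripper_width: 0.0055
grasp_force: 58.9
```

```bash
python3 lev.py 6
```

```text
[0.3677 0.4082 0.1534] [ 3.1111 -0.001   1.5888]
scene 161 161 slope deg x,y [0.0071 0.2304] floor z 0.10497953850065023 resid 0.0006728975369841096 bbox [0.3903 0.3029 0.1038] [0.5492 0.4301 0.1347]
side 2312 2307 slope deg x,y [-0.0707  0.3859] floor z 0.10541248183300038 resid 0.0007821771682688617 bbox [0.3894 0.3075 0.1037] [0.551  0.4343 0.1357]
wrist 18867 18867 slope deg x,y [-0.0389  0.3606] floor z 0.10504600778707888 resid 0.000574574621265807 bbox [0.3907 0.3266 0.1038] [0.5289 0.4332 0.1353]
```

Level within 0.4°, underside about 28 mm above the rim, and centred on the vat. Handing in.

```bash
python3 -c "
from cell import order
print(order.hand_in())"
```

```text
the job is handed in; nothing more can be done
None
```

The job is handed in: the keeper is parked along the rib, the top tray was peeled corner-first with the other two left seated, and it is held level about 28 mm above the vat's rim, over its middle.

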